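Index the documentation turntable one notch and take the next view

ROBOT

A 6-joint arm with a two-finger parallel gripper is mounted at the origin on the work surface. World frame = base frame: x ahead of the robot, y to its left, z up, the work surface at z = 0. Lengths are in m, angles in rad, forces in N, time in s.
With the tool pointing down it reaches from about 0.35 to 0.975 m from the base axis. Payload 4.9 kg.
Tool frame: the origin (TCP) lies at the very end of the fingers, on their centre line; the grasp point (between the pads) lies 19 mm behind it (manip.grip_depth is the distance from the TCP to the grasp point, in m); z points along the fingers, x is the direction in which the jaws open and shut, and the axes are right-handed (so a half turn about z gives the same grasp; the last joint's range is limited). The gripper opens to 85 mm and grips with 20 to 120 N. Pads are 22 mm wide; open, the fingers measure 114 mm over their backs; the gripper's body (76 mm by 85 mm) begins 54 mm behind the grasp point. The pads swing forward as they close: fully open they stand 13 mm farther back than shut.
Start: joints at [-1.468, 0.053, 1.613, -0, 1.476, -0.119], TCP at [0.137, -0.61, 0.231] pointing down, gripper open.
Joint ranges: [-3.01, 3.01], [-1.01, 2.22], [0.06, 2.58], [-1.02, 4.17], [0.09, 2.62], [-3.14, 3.14]. Speed limits (rad/s): [2.57, 2.57, 3.14, 3.14, 3.14, 3.14].

INTERFACE

Orientations are given as a unit quaternion [w, x, y, z].
In Python, from plant import manip gives the robot as it stands. The module is installed in compiled form; this text tells all that it offers.
- The arm moves only by the shell command python3 -m crank 'ROWS' [OPENING]. ROWS is JSON, a list of rows, each a list of 4 numbers: the shift along the tool's x, y, z in cm, then the turn about the tool's z in units of 6 degrees (1.0 is 6 degrees). A call has 1 to 10 rows; each row shifts and turns the commanded pose from where the row before left it, along the tool's axes as they then stand; what a row does not reach is not made up. A row lasts 1/12 s, in which the tool goes at most 41.7 mm and 7.16 degrees, less where a joint would pass 70% of its speed; a pose out of reach is approached as far as the arm can. A call with a gripper value outside its range is refused whole. OPENING is the opening, from 0 (shut) to 1 (fully open), set as the call begins (- or left out, the last holds). The fingers move at their own pace and stop on an object; the grip force is fixed at half the most. Time passes only in rows, so rows that do not move let the fingers close. It gives the time, the measured TCP pose, the force and the opening at its end, in the units of the state.
- manip.state(): the state, without advancing time (a new reading comes with each control period).
- manip.grab_frame(name): name is "scene" or "side" or "wrist"; returns a dict with "img" (420x560x3 uint8, red, green, blue), "intrinsics" (3x3 intrinsics, pixels), "D" ([k1, k2, p1, p2, k3] as OpenCV has them; the pictures are not rectified), "position" and "orientation" of the camera in the world. Camera axes: x right, y up, looking along -z (the intrinsics and any distortion apply to the point x, -y, -z); pixel columns grow to the right and rows downward; lengths in m; the calibration is good to about 2 mm. A picture is of the moment at which its call begins. There is no depth.
- manip.job_done(): hands the job in, once; it reports no verdict.
The state is a dict: "time": time; "joint_pos": joint angles; "joint_vel": joint speeds; "joint_efforts": joint torques, N m; "tool_pos": TCP position; "tool_rot": TCP orientation; "contact_force": force on the tool from outside, world axes, zero at the start; "ft_torque": the same for the moment, N m; "gripper_width": opening from 0.0 (shut) to 1.0 (fully open).
Only numpy, scipy, OpenCV 4.12 (cv2) and the standard library are available. Lean on these libraries where they do the work, as an engineer would, in place of code of your own. Each camera call takes 0.05 s, during which the arm holds its last target.

TASK

The little book on the turntable is being photographed view by view. With a fingertip press the turntable's spring plunger in, turn the table one notch anticlockwise (seen from above) and let the plunger come up fully home in that notch; only then press the button of the shutter release beside it, and come away. Pick nothing up: the book rides round undisturbed on the table, and everything else stays where it stands.

Things in the scene. Friction and masses are not known exactly. Their poses are not given: they have to be found in the camera images.
- turntable: Fixed indexing turntable. Origin: centre of its underside, on the work surface; z is the turning axis. Its aluminium index ring (252 mm across, face 34 mm up) has 12 half-round notches in the rim, 30 degrees apart. The round table above (208 mm across, top 50 mm up) has an aluminium ear reaching 150 mm out, with the plunger 130 mm from the axis; at the start the ear points along -x of this frame.
- platter (a joint): Angle of the round table, rad, 0 at the start, growing anticlockwise seen from above; notches are 0.5236 rad apart. Once the plunger is pressed it turns with slight friction (0.1 N m) and stays where it is left.
- plunger (a joint): How far the plunger is pressed, m: 0 home in a notch, 0.011 fully down; spring 4 N at first, 9 N when down. Its taper pin is clear of the notch from 0.008 on. Let go between notches it stays at 0.008, held under the ring, and the table can still be turned; at a notch it springs up by itself and centres the table from up to 4 mm off.
- plunger_top (a point): Centre of the top of the plunger's black push cap, 36 mm across and 10 mm thick; the top is 74 mm above the work surface when home. It is pressed straight down and travels with the table on a circle of 130 mm radius. A fingertip that keeps it pressed can carry the table round by it.
- platter_center (a point): Centre of the round table's top, 50 mm above the work surface, on the axis; turns with the table.
- book_center (a point): Middle of the leather-bound book lying loose at the centre of the table: 88 x 120 mm, 26 mm thick, so its top is 76 mm above the work surface. 0.24 kg.
- release (a joint): How far the button of the shutter release is pressed, m: 0 up, 0.006 fully down (4 N).
- release_top (a point): Centre of the top of the shutter release's round grey button, 26 mm across, which stands on a flat black box (85 x 60 x 20 mm, fixed to the table top) beside the turntable, on its left or right. The button's top is 42 mm above the work surface when up and it is pressed straight down.
- meter: pH meter, dark blue, 135 x 72 x 26 mm, loose, on the other side of the turntable. Origin: centre of its underside.
- bottle_a: Capped buffer bottle, pink, 64 mm diameter, 135 mm tall, loose. Origin: centre of its underside.
- bottle_b: Capped buffer bottle, green, same size, loose. Origin: centre of its underside.
- weight: Round paper weight with a brass knob, 62 mm diameter, 66 mm tall, 0.9 kg, loose. Origin: centre of its underside.
- loupe: Folding stand magnifier, 34 x 34 x 43 mm, loose. Origin: centre of its underside.
- folder: Bone folder, ivory, flat, 140 x 22 x 5 mm, loose. Origin: centre of its underside.
- brush: Dusting brush, 170 mm long, lying, loose. Origin: on its underside.
Things that resemble listed ones, but are neither listed nor needed, are in the scene too. What is shaped like the part that bears release but green or pink is not meant.

How it is judged:
By the outcome, as a careful person would: the job done as asked, in the order asked, and still so for the second after the job is handed in, with the robot touching nothing.
It also fails if it takes over 45 s, if anything falls off the work surface, if the arm or the gripper's body presses on something with over 40 N, if the wrist force passes 120 N, or if a joint passes its speed limit or range.

## Working session

There is one attempt and no reset: what is moved stays moved. The work goes in short steps, Python scripts to look and compute and a shell command to move; the robot and the scene stay as the last step left them, time stands still between calls to the robot, and variables do not carry over. Pictures are saved under pics/ and viewed, and the job is handed in when it is done.

```bash
mkdir -p pics; cat > h.py <<'E'
import numpy as np, cv2
from plant import manip
from scipy.spatial.transform import Rotation as R
def grab(n,fn=None):
    f=manip.grab_frame(n)
    if fn: cv2.imwrite('pics/'+fn,cv2.cvtColor(f['img'],cv2.COLOR_RGB2BGR))
    return f
def rot(q): return R.from_quat([q[1],q[2],q[3],q[0]]).as_matrix()
def ray(f,uv):
    p=cv2.undistortPoints(np.array([[uv]],float),np.array(f['intrinsics'],float),np.array(f['D'],float))[0,0]
    d=rot(f['orientation'])@np.array([p[0],-p[1],-1]); return np.array(f['position']),d
def onz(f,uv,z):
    o,d=ray(f,uv); return o+d*(z-o[2])/d[2]
def proj(f,P):
    c=rot(f['orientation']).T@(np.array(P)-np.array(f['position']))
    return cv2.projectPoints(np.array([[c[0],-c[1],-c[2]]]),np.zeros(3),np.zeros(3),np.array(f['intrinsics'],float),np.array(f['D'],float))[0][0,0]
E
python3 - <<'E'
from h import *
import pickle
d={}
for n in ("scene","side","wrist"):
    d[n]=grab(n,n+'0.png'); print(n,d[n]['position'],d[n]['orientation'])
pickle.dump(d,open('f0.pkl','wb'))
print(manip.state())
E
```

```text
scene [ 1.02685175 -0.45912109  1.19971351] [0.8917388  0.2533669  0.09914176 0.36163246]
side [ 0.38426102 -0.9220137   0.66448029] [ 0.86765781  0.49045483 -0.04506648 -0.06777166]
wrist [ 0.20742867 -0.59436877  0.37256451] [ 0.77313568 -0.11115076  0.09063059 -0.61781293]
{'time': 0.15, 'joint_pos': array([-1.46797828e+00,  5.32292185e-02,  1.61398660e+00,  7.69788267e-05,
        1.47600582e+00, -1.19010451e-01]), 'joint_vel': array([-0.00126532, -0.00160549, -0.00520861,  0.00132464,  0.00092128,
        0.00156525]), 'joint_efforts': array([-2.24739233e-04, -3.94242954e+01, -3.70722592e+01, -1.63597874e-04,
        4.72150030e-03, -3.93383289e-06]), 'tool_pos': array([ 0.1374731 , -0.60919242,  0.23032577]), 'tool_rot': array([-6.07447636e-04,  7.81026792e-01, -6.24496985e-01, -5.43940110e-04]), 'contact_force': array([-0.21938049,  0.43696347,  0.934208  ]), 'ft_torque': array([-0.02054987,  0.00992716,  0.05325399]), 'gripper_width': 1.001229227866207}
```

View pics/scene0.png

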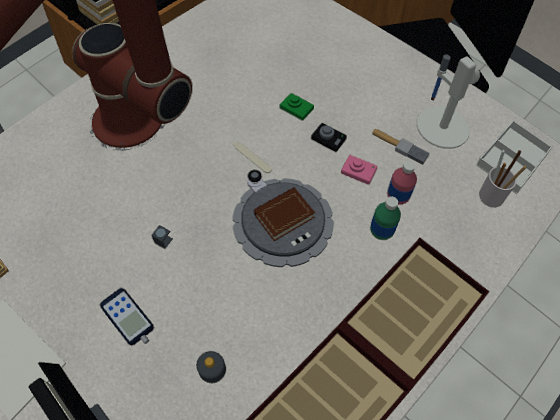

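View pics/side0.png

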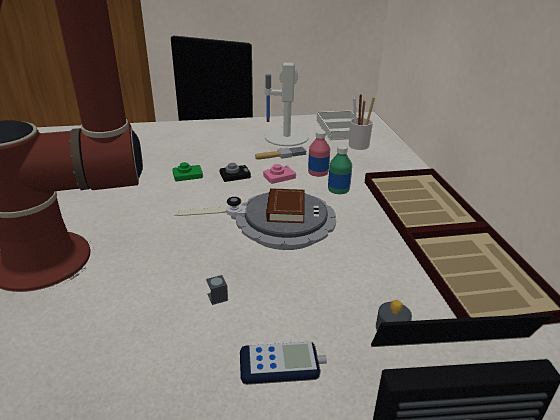

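View pics/wrist0.png

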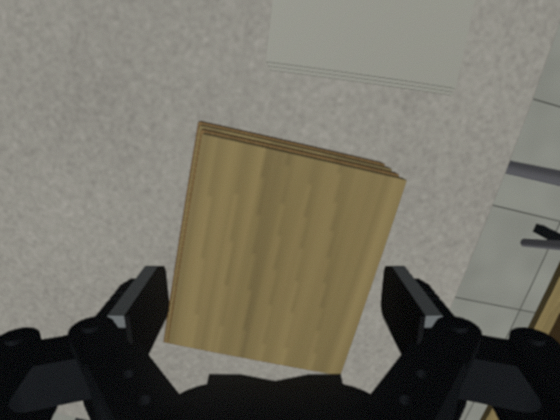

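The scene view shows the turntable at about (283,220) px, the plunger's black cap at (255,176), and the black release box at (329,136) with green and pink decoys beside it. Next I'll measure these.

```bash
python3 - <<'E'
from h import *
import pickle
d=pickle.load(open('f0.pkl','rb'))
a=cv2.cvtColor(d['scene']['img'],cv2.COLOR_RGB2BGR)[110:275,220:360]
b=cv2.cvtColor(d['side']['img'],cv2.COLOR_RGB2BGR)[150:250,165:345]
cv2.imwrite('pics/za.png',cv2.resize(a,None,fx=3.6,fy=3.6,interpolation=cv2.INTER_CUBIC))
cv2.imwrite('pics/zb.png',cv2.resize(b,None,fx=4.4,fy=4.4,interpolation=cv2.INTER_CUBIC))
E
```

```text
(no output)
```

View pics/za.png

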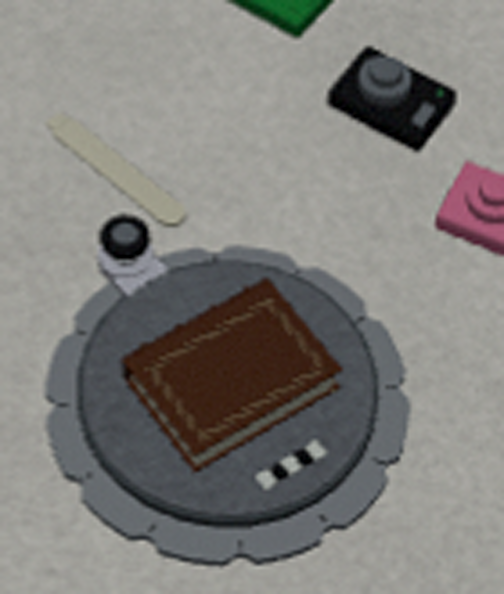

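View pics/zb.png

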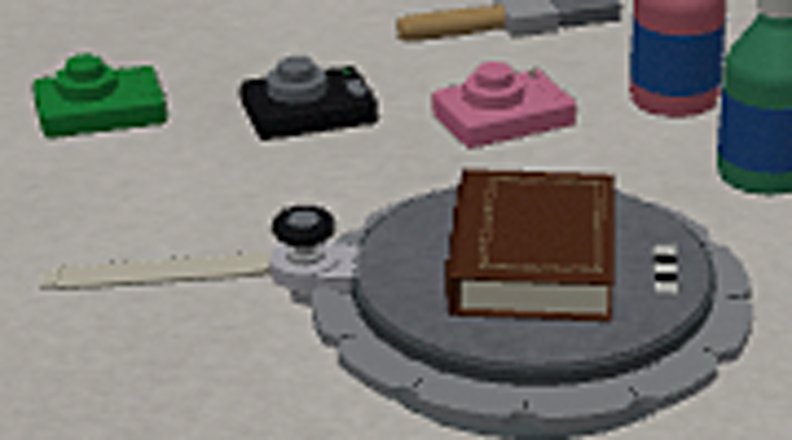

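```bash
cat > m.py <<'E'
from h import *
import pickle
d=pickle.load(open('f0.pkl','rb')); s=d['scene'];t=d['side']
def tri(u,v):
    A=np.zeros((3,3));b=np.zeros(3)
    for o,r in (ray(s,u),ray(t,v)):
        r=r/np.linalg.norm(r);P=np.eye(3)-np.outer(r,r);A+=P;b+=P@o
    return np.linalg.solve(A,b)
print('cap',onz(s,(254.7,175.6),.074),onz(t,(233.9,200.5),.074),tri((254.7,175.6),(233.9,200.5)))
print('btn',onz(s,(327.5,130),.042),onz(t,(232.3,165),.042),tri((327.5,130),(232.3,165)))
# table: grey-blue mask vs ring outer; fit ellipse on platter via points projected
for n,f in d.items():
    if n=='wrist': continue
    g=cv2.cvtColor(f['img'],cv2.COLOR_RGB2HSV)
    roi=np.zeros(g.shape[:2],np.uint8)
    if n=='scene': roi[170:275,225:340]=1
    else: roi[182:250,230:342]=1
    m=((g[...,2]<150)&(g[...,1]>10)).astype(np.uint8)*roi
    m=cv2.morphologyEx(m,cv2.MORPH_OPEN,np.ones((3,3)))
    c=max(cv2.findContours(m,0,cv2.CHAIN_APPROX_NONE)[0],key=cv2.contourArea)
    P=np.array([onz(f,p[0],.034) for p in c.astype(float)])
    print(n,cv2.contourArea(c),P.min(0),P.max(0))
    h=cv2.convexHull(P[:,:2].astype(np.float32)); print(cv2.minEnclosingCircle(h))
    o=f['img'].copy();cv2.drawContours(o,[c],-1,(255,0,0),1)
    cv2.imwrite(f'pics/c_{n}.png',o[...,::-1])
E
python3 m.py
```

```text
cap [0.45198964 0.08331143 0.074     ] [0.44908661 0.08105678 0.074     ] [0.44984408 0.08512841 0.07109755]
btn [0.47033535 0.34802786 0.042     ] [0.46566032 0.34494927 0.042     ] [0.46702091 0.35195638 0.03765181]
scene 6672.5 [ 0.45117678 -0.07178911  0.034     ] [0.70229297 0.18135221 0.034     ]
((0.5763663053512573, 0.0552290603518486), 0.1271648108959198)
side 3153.0 [ 0.47198017 -0.03983432  0.034     ] [0.68809954 0.20296031 0.034     ]
((0.5783635973930359, 0.08235432952642441), 0.12237519770860672)
```

Both views give a consistent cap position: cap ≈ (0.450, 0.083), table centre ≈ (0.576, 0.055). That makes the radius 0.129, against the stated 0.130. The button is at about (0.468, 0.347). I'll shut the fingers and move over.

```bash
python3 -m crank '[[-1.9,-3,0,0],[-1.9,-3,0,0],[-1.9,-3,0,0],[-1.9,-3,0,0],[-1.9,-3,0,0],[-1.9,-3,0,0],[-1.9,-3,0,0],[-1.9,-3,0,0],[-1.9,-3,0,0],[-1.9,-3,0,0]]' 0
```

```text
time: 0.98
tool_pos: [0.3892, -0.3568, 0.2311]
tool_rot: [-0.0, 0.781, -0.625, -0.0]
contact_force: [0.0, 0.5, -1.3]
gripper_width: 0.001
```

```bash
python3 -m crank '[[-3.7,-1.2,0,0],[-3.7,-1.2,0,0],[-3.7,-1.2,0,0],[-3.7,-1.2,0,0],[-3.7,-1.2,0,0],[-3.7,-1.2,0,0],[-3.7,-1.2,0,0],[-3.7,-1.2,0,0],[-3.7,-1.2,0,0],[-3.7,-1.2,0,0]]'
python3 - <<'E'
from h import *
import pickle
f=grab('wrist','w1.png');pickle.dump(f,open('w1.pkl','wb'));grab('scene','s1.png')
print(f['position'],manip.state()['tool_pos'])
for P in [(.45,.083,.074),(.576,.055,.05),(.468,.347,.042)]: print(proj(f,P))
E
```

```text
time: 1.82
tool_pos: [0.4236, 0.0309, 0.2312]
tool_rot: [-0.0, 0.781, -0.625, 0.0]
contact_force: [1.0, -1.3, 0.6]
gripper_width: -0.004
[0.4934563  0.04590527 0.37365251] [0.42357166 0.03367795 0.23110715]
[218.52736937 140.65873297]
[286.28894526  -8.28533683]
[-56.26516566  56.73659503]
```

View pics/w1.png

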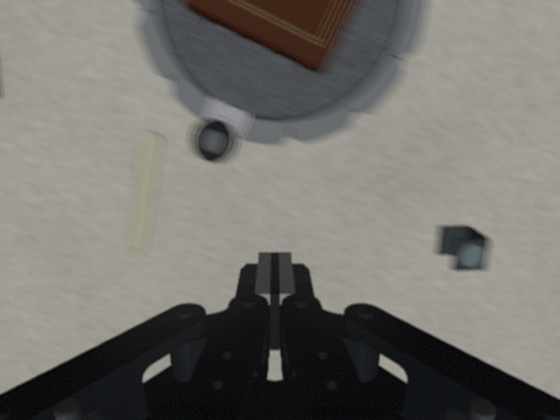

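The wrist view agrees: the cap is at (214,140) px, where I predicted (218,141). The image is slightly motion-blurred, so I'll retake it settled.

```bash
python3 - <<'E'
from h import *
import pickle
f=grab('wrist');f=grab('wrist','w2.png')
st=manip.state();print(st['tool_pos'])
g=cv2.cvtColor(f['img'],cv2.COLOR_RGB2GRAY)
m=(g<75).astype(np.uint8);m[:100]=0;m[180:]=0;m[:,:170]=0;m[:,270:]=0
for c in cv2.findContours(m,0,cv2.CHAIN_APPROX_NONE)[0]:
    if cv2.contourArea(c)>200:
        (u,v),r=cv2.minEnclosingCircle(c);x,y,w,h=cv2.boundingRect(c);print(u,v,r,(x,y,w,h),onz(f,(u,v),.074),onz(f,(u,v),.069),onz(f,(x,v),.074),onz(f,(x+w,v),.074))
cv2.imwrite('pics/w2z.png',cv2.resize(f['img'][90:190,160:280,::-1],None,fx=5,fy=5))
E
```

```text
[0.4237524  0.02987215 0.23103745]
221.03793334960938 141.85862731933594 21.19624137878418 (201, 121, 42, 42) [0.44913354 0.08145249 0.074     ] [0.44839115 0.08203099 0.069     ] [0.44548733 0.09743803 0.074     ] [0.45313957 0.06399391 0.074     ]
```

View pics/w2z.png

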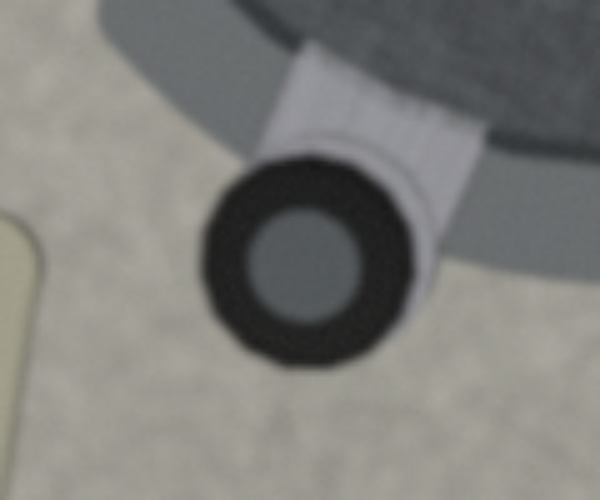

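```bash
python3 -m crank '[[-1.5,-1.2,0,0],[-1.5,-1.2,0,0],[-1.5,-1.2,0,0],[0,0,3.5,0],[0,0,3.5,0],[0,0,3.5,0],[0,0,3,0],[0,0,0.7,0],[0,0,0,0],[0,0,0,0]]' 
python3 - <<'E'
from h import *
f=grab('wrist','w3.png');f=grab('scene');cv2.imwrite('pics/s3.png',cv2.resize(f['img'][120:280,210:350,::-1],None,fx=3.6,fy=3.6,interpolation=cv2.INTER_CUBIC));print(manip.state()['tool_pos'],manip.state()['contact_force'])
E
```

```text
time: 2.85
tool_pos: [0.45, 0.0798, 0.0903]
tool_rot: [-0.0, 0.78, -0.625, 0.0]
contact_force: [0.3, 0.2, 1.0]
gripper_width: 0.003
[0.45130251 0.08028659 0.09203476] [ 0.16770938 -0.28693552 -0.51864405]
```

View pics/w3.png

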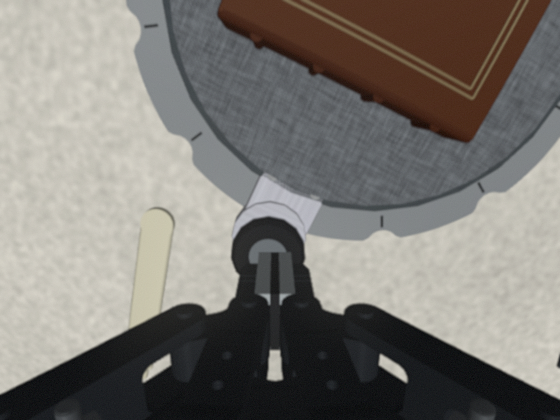

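View pics/s3.png

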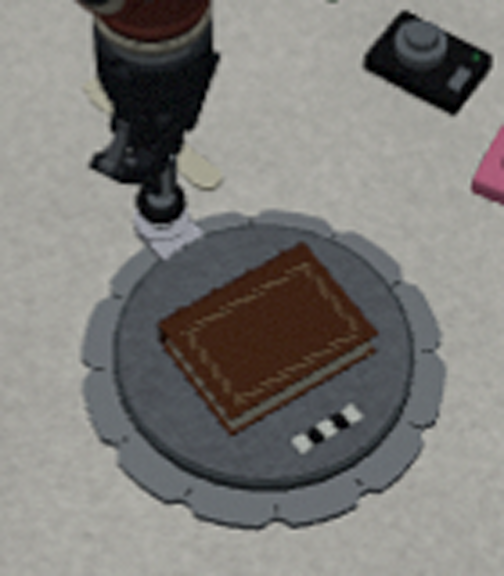

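The fingertip is just above the cap in the wrist view (cap ~(268,247), tip ~(275,253)). The next anticlockwise notch should be the mark at (382,222).

```bash
python3 - <<'E'
from h import *
f=grab('wrist')
print(manip.state()['tool_pos'],proj(f,manip.state()['tool_pos']))
a=onz(f,(382,222),.034);b=onz(f,(195,136),.034);e=onz(f,(481,187),.034);n=onz(f,(382,236),.034);n2=onz(f,(482,196),.034);n3=onz(f,(185,141),.034)
C=np.array([.576,.055])
for p in (a,b,e,n,n2,n3): v=p[:2]-C;print(p[:2],np.hypot(*v),np.degrees(np.arctan2(v[1],v[0]))%360)
for uv in ((268,247),): print(onz(f,uv,.074))
g=f['img'];print([ (v,g[v,230:310:5,0].tolist()) for v in (222,235,245)])
E
```

```text
[0.45132079 0.0804543  0.09210642] [272.60201612 270.24393777]
[0.46704787 0.01894257] 0.11476369384607063 198.3118296983333
[0.49208423 0.13311873] 0.11464899415136758 137.0489731286181
[ 0.49997124 -0.03129777] 0.11501164042425885 228.6197925716347
[0.45870145 0.01630606] 0.1235158723184513 198.25646606650375
[ 0.49506287 -0.03389299] 0.1202197242554512 227.68211553270385
[0.48823056 0.13804646] 0.12083124074931845 136.58379623021253
[0.45389603 0.08334923 0.074     ]
[(222, [204, 180, 185, 184, 163, 43, 36, 34, 38, 33, 37, 114, 187, 182, 153, 183]), (235, [197, 185, 39, 41, 46, 46, 44, 45, 43, 42, 42, 44, 39, 37, 172, 166]), (245, [201, 36, 45, 46, 45, 79, 112, 109, 107, 107, 90, 42, 40, 40, 33, 187])]
```

```bash
python3 -m crank '[[-0.2,-0.1,0.8,0],[0,0,0.6,0],[0,0,0.5,0],[0,0,0.4,0],[0,0,0.4,0],[0,0,0,0],[0,0,0,0]]'; python3 - <<'E'
from h import *
f=grab('side')
cv2.imwrite('pics/d4.png',cv2.resize(f['img'][150:250,165:345,::-1],None,fx=4.4,fy=4.4,interpolation=cv2.INTER_CUBIC))
for i in range(3): grab('wrist');s=manip.state();print(s['tool_pos'],s['contact_force'])
E
```

```text
time: 3.58
tool_pos: [0.4506, 0.0832, 0.0635]
tool_rot: [-0.0, 0.781, -0.624, 0.0]
contact_force: [-2.1, -0.1, 7.5]
gripper_width: 0.0
[0.45063195 0.08317601 0.06355458] [-1.52231599  0.95245372  8.01603229]
[0.45063518 0.08318771 0.0635639 ] [-1.94436058  0.65408189  8.40854172]
[0.45064825 0.08318668 0.06357077] [-2.57745854 -0.05185594  8.34272723]
```

View pics/d4.png

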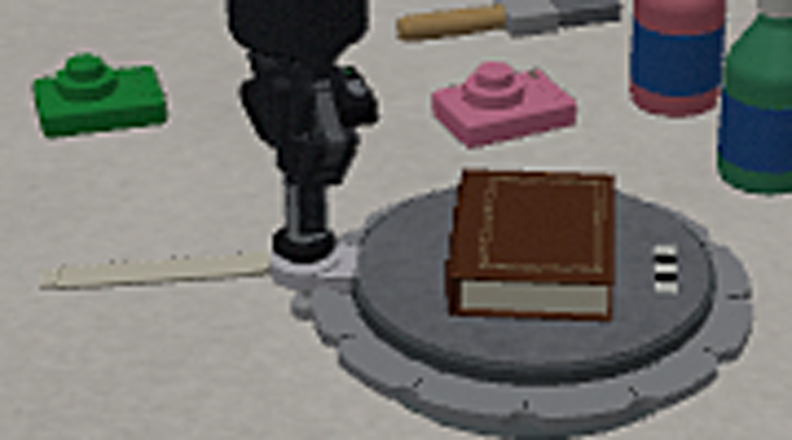

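```bash
python3 -m crank '[[0,0,0.08,0],[0.78,0.33,0,0],[0.8,0.28,0,0],[0.82,0.22,0,0],[0.83,0.17,0,0],[0.84,0.12,0,0],[0.85,0.06,0,0],[0.85,0,0,0],[0.85,-0.05,0,0],[0,0,0,0]]'; python3 - <<'E'
from h import *
for i in range(2): f=grab('wrist','w5.png')
s=manip.state();print(s['tool_pos'],s['contact_force'])
f=grab('side')
cv2.imwrite('pics/d5.png',cv2.resize(f['img'][150:250,165:345,::-1],None,fx=4.4,fy=4.4,interpolation=cv2.INTER_CUBIC))
E
```

```text
time: 4.62
tool_pos: [0.4552, 0.0145, 0.0633]
tool_rot: [-0.0, 0.781, -0.625, 0.002]
contact_force: [-1.1, -0.8, 9.2]
gripper_width: -0.002
[0.45500292 0.01513612 0.06323799] [-0.2521515  -1.56898528  7.81080522]
```

View pics/d5.png

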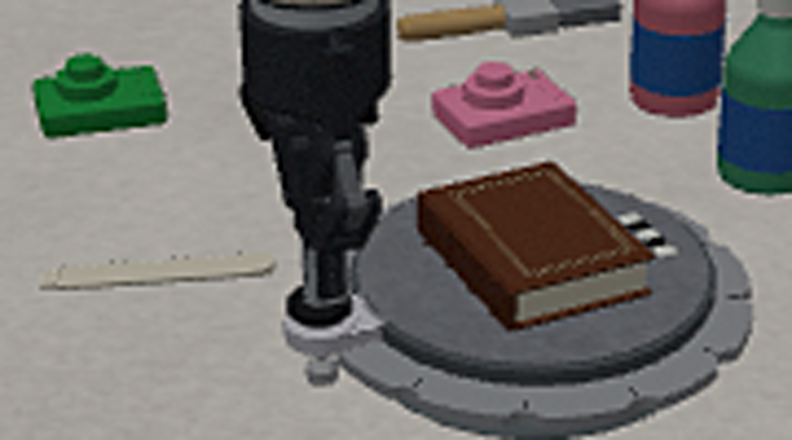

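View pics/w5.png

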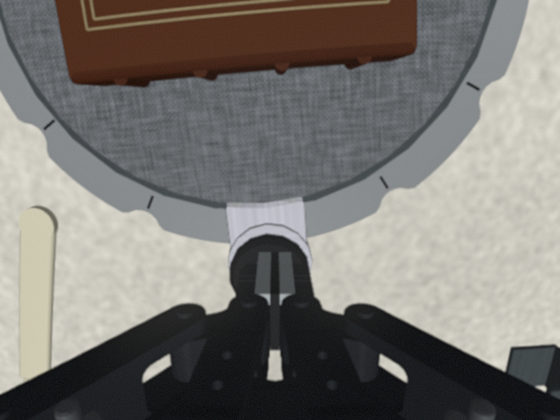

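The wrist view shows the ear at (266,215), between the old notch mark (150,201) and the following one (383,182). So the table has turned about one notch and the book rode along. I'll check the angle, then ease up.

```bash
python3 - <<'E'
from h import *
f=grab('wrist')
C=np.array([.577,.055])
for uv,z in (((150,201),.034),((383,182),.034),((49,125),.034),((473,86),.034),((228,205),.05),((304,198),.05)):
    p=onz(f,uv,z);v=p[:2]-C;print(p[:2],np.hypot(*v),np.degrees(np.arctan2(v[1],v[0]))%360)
E
python3 -m crank '[[0,0,-0.2,0],[0,0,-0.2,0],[0,0,-0.2,0],[0,0,-0.2,0],[0,0,0,0]]'; python3 - <<'E'
from h import *
f=grab('side')
s=manip.state();print(s['tool_pos'],s['contact_force'])
cv2.imwrite('pics/d6.png',cv2.resize(f['img'][150:250,165:345,::-1],None,fx=4.4,fy=4.4,interpolation=cv2.INTER_CUBIC))
E
```

```text
[0.46380133 0.07924638] 0.11576625784265966 167.91031143754535
[ 0.49807106 -0.02948228] 0.11561588718708475 226.94637866137856
[0.49026346 0.13175412] 0.1158206503297078 138.494030269057
[ 0.55068861 -0.05711268] 0.11515876750371351 256.79244271618563
[0.47529318 0.04033125] 0.10275917694543203 188.20693693199993
[0.48583393 0.0081916 ] 0.10248062442067923 207.17782179868846
time: 5.23
tool_pos: [0.4547, 0.0156, 0.0709]
tool_rot: [-0.0, 0.781, -0.624, 0.002]
contact_force: [0.8, -0.8, 6.1]
gripper_width: -0.003
[0.45470679 0.01554469 0.07085212] [ 0.98612589 -1.51713892  5.95969119]
```

View pics/d6.png

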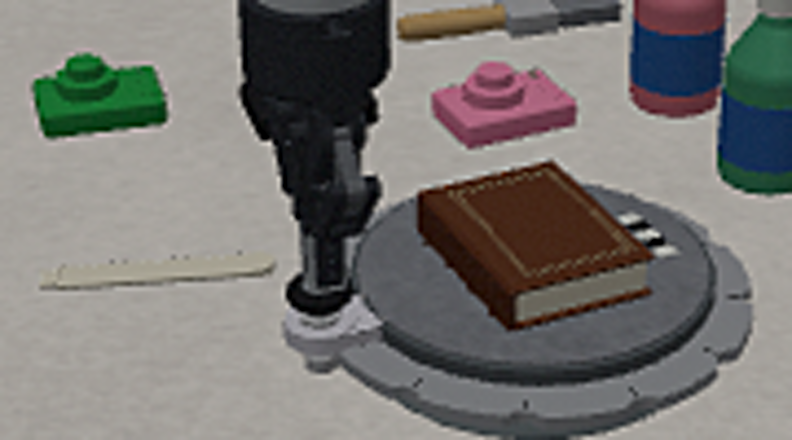

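The cap is still pushing 6 N at 3–4 mm pressed, so the pin has entered the notch. I'll lift clear.

```bash
python3 -m crank '[[0,0,-0.2,0],[0,0,-0.2,0],[0,0,-0.4,0],[0,0,-1,0],[0,0,-3,0],[0,0,-3,0],[0,0,-3,0],[0,0,-3,0],[0,0,0,0],[0,0,0,0]]'; python3 - <<'E'
from h import *
for i in range(2): f=grab('wrist','w7.png')
s=manip.state();print(s['tool_pos'],s['contact_force'])
import pickle;pickle.dump(f,open('w7.pkl','wb'))
f=grab('side')
cv2.imwrite('pics/d7.png',cv2.resize(f['img'][150:250,165:345,::-1],None,fx=4.4,fy=4.4,interpolation=cv2.INTER_CUBIC))
E
```

```text
time: 6.12
tool_pos: [0.4541, 0.016, 0.2099]
tool_rot: [-0.001, 0.781, -0.624, 0.002]
contact_force: [-0.0, 0.2, -0.3]
gripper_width: 0.001
[0.45239045 0.01610746 0.20638799] [-1.19345056 -0.44692763  0.15922974]
```

View pics/d7.png

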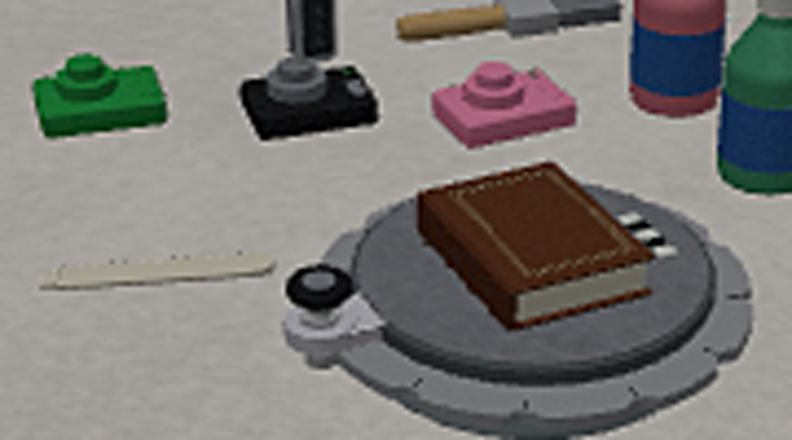

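View pics/w7.png

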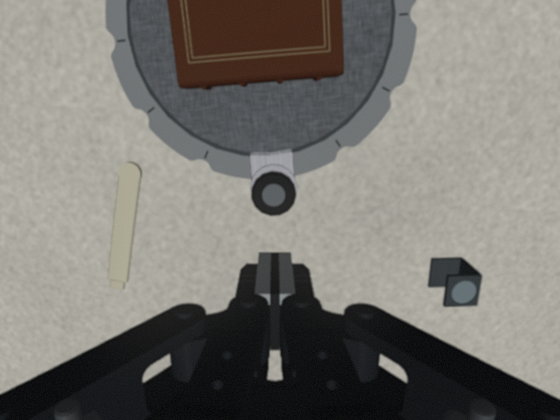

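The cap stands up again with the silver neck visible, as at the start. I'll triangulate its height and angle against the first measurement.

```bash
python3 - <<'E'
import contextlib,io
with contextlib.redirect_stdout(io.StringIO()): from m import *
def capc(f,box):
    x0,y0,x1,y1=box;g=cv2.cvtColor(f['img'],cv2.COLOR_RGB2GRAY)[y0:y1,x0:x1]
    g=cv2.resize(g,None,fx=8,fy=8,interpolation=cv2.INTER_CUBIC)
    c=max(cv2.findContours((g<70).astype(np.uint8),0,1)[0],key=cv2.contourArea)
    x,y,w,h=cv2.boundingRect(c);return np.array([(x+w/2)/8+x0-.5,(y+h/2)/8+y0-.5]),w/8,h/8
S=grab('scene','s8.png');T=grab('side','t8.png')
cs0=capc(s,(245,166,265,186));ct0=capc(t,(224,192,244,208))
ct1=capc(T,(228,207,248,222))
print(cs0,ct0,ct1)
p0=tri(cs0[0],ct0[0]);print('before',p0)
cv2.imwrite('pics/s8z.png',cv2.resize(S['img'][120:280,210:350,::-1],None,fx=3.6,fy=3.6))
W=pickle.load(open('w7.pkl','rb'))
w=capc(W,(245,165,300,222));print(w)
print(onz(W,w[0],.0735))
# intersect wrist & side
A=np.zeros((3,3));b=np.zeros(3)
for o,r in (ray(W,w[0]),ray(T,ct1[0])):
    r=r/np.linalg.norm(r);P=np.eye(3)-np.outer(r,r);A+=P;b+=P@o
p=np.linalg.solve(A,b);print(p)
for q in (p,p0):
  v=q[:2]-[.577,.055];print(np.hypot(*v),np.degrees(np.arctan2(v[1],v[0]))%360)
E
```

```text
(array([254.1875, 175.5625]), 13.625, 12.375) (array([233.375, 201.25 ]), 14.0, 9.75) (array([238.    , 213.6875]), 17.0, 14.375)
before [0.44823857 0.08495347 0.06937034]
(array([273.25, 193.  ]), 43.25, 43.25)
[0.45211242 0.01629999 0.0735    ]
[0.45295506 0.01633083 0.07540889]
0.1299324900906326 197.31409395673523
0.1321995330695688 166.90432739396488
```

View pics/s8z.png

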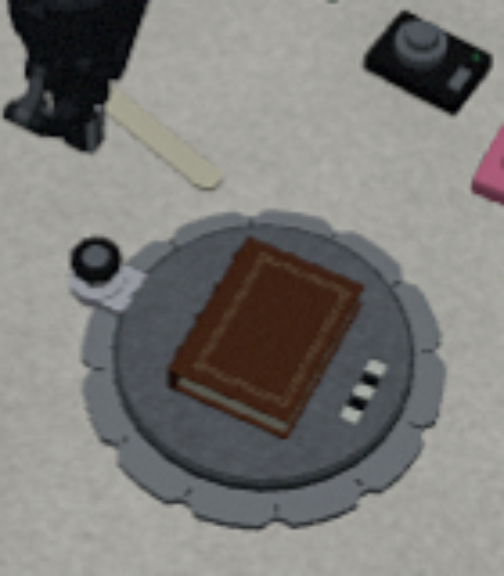

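The table is 30.4° from the start and the cap height is ~0.075, so the plunger is home in the next notch. Now over to the release.

```bash
python3 -m crank '[[-3.6,-0.8,0,0],[-3.6,-0.8,0,0],[-3.6,-0.8,0,0],[-3.6,-0.8,0,0],[-3.6,-0.8,0,0],[-3.6,-0.8,0,0],[-3.6,-0.8,0,0],[-3.6,-0.8,0,0],[0,0,0,0],[0,0,0,0]]'; python3 - <<'E'
from h import *
for i in range(2): f=grab('wrist','w9.png')
s=manip.state();print(s['tool_pos'],proj(f,(.468,.347,.042)))
import pickle;pickle.dump(f,open('w9.pkl','wb'))
E
```

```text
time: 7.2
tool_pos: [0.4513, 0.3121, 0.2058]
tool_rot: [0.002, 0.782, -0.623, -0.001]
contact_force: [-0.5, 0.0, 0.0]
gripper_width: -0.001
[0.45188339 0.31029315 0.20630736] [236.13860514 154.89969668]
```

View pics/w9.png

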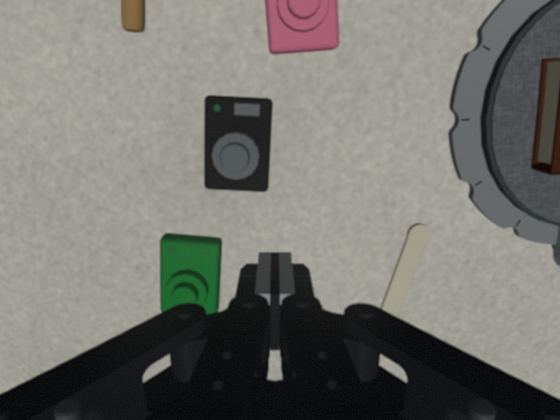

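The button's inner disc is at (235,157), where I predicted (236,155).

```bash
python3 - <<'E'
from h import *
import pickle
f=pickle.load(open('w9.pkl','rb'));p=onz(f,(235,157),.042);s=manip.state();print(p)
R_=rot(s['tool_rot']);print(R_.T@(p-s['tool_pos'])*100)
E
```

```text
[0.46604486 0.34759144 0.042     ]
[-3.34300042 -2.23795083 16.42260971]
```

```bash
python3 -m crank '[[-1.6,-1.1,0,0],[-1.7,-1.1,0,0],[0,0,3.5,0],[0,0,3.5,0],[0,0,3.5,0],[0,0,3,0],[0,0,1.3,0],[0,0,0,0],[0,0,0,0]]'; python3 - <<'E'
from h import *
for i in range(2): f=grab('wrist','w10.png')
s=manip.state();print(s['tool_pos'],s['contact_force'])
E
```

```text
time: 8.05
tool_pos: [0.4669, 0.3471, 0.0598]
tool_rot: [0.0, 0.781, -0.625, -0.0]
contact_force: [-0.2, 0.1, 1.1]
gripper_width: -0.002
[0.46848514 0.3484961  0.06228474] [-0.21509178  0.23825901  1.3532077 ]
```

View pics/w10.png

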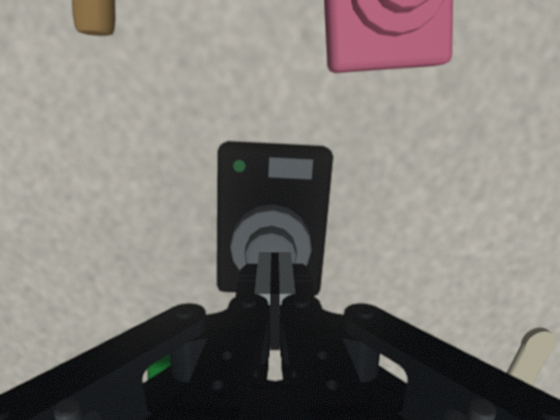

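The fingertip is over the button (disc centre ~(270,250)). Pressing.

```bash
python3 -m crank '[[0,0,1,0],[0,0,0.7,0],[0,0,0.4,0],[0,0,0.2,0],[0,0,0.2,0],[0,0,0,0],[0,0,0,0],[0,0,0,0]]'; python3 - <<'E'
from h import *
for i in range(2): f=grab('wrist')
s=manip.state();print(s['tool_pos'],s['contact_force'])
E
```

```text
time: 8.82
tool_pos: [0.467, 0.3482, 0.036]
tool_rot: [-0.0, 0.781, -0.624, 0.0]
contact_force: [-1.9, -0.9, 8.3]
gripper_width: 0.0
[0.46705156 0.34825488 0.03600629] [-1.45522165 -1.19613286  8.28499193]
```

```bash
python3 -m crank '[[0,0,0.08,0],[0,0,0,0],[0,0,0,0]]'; python3 -m crank '[[0,0,-0.3,0],[0,0,-0.5,0],[0,0,-1,0],[0,0,-3,0],[0,0,-3.5,0],[0,0,-3.5,0],[0,0,-3.5,0],[0,0,0,0],[0,0,0,0],[0,0,0,0]]'; python3 - <<'E'
from h import *
for i in range(2): f=grab('wrist','w11.png')
s=manip.state();print(s['tool_pos'],s['contact_force'])
grab('scene','s11.png');grab('side','t11.png')
E
```

```text
time: 9.17
tool_pos: [0.4671, 0.3483, 0.0359]
tool_rot: [0.0, 0.781, -0.624, 0.0]
contact_force: [-4.2, -2.4, 11.7]
gripper_width: 0.001
time: 10.0
tool_pos: [0.4661, 0.3478, 0.1863]
tool_rot: [0.0, 0.781, -0.624, -0.0]
contact_force: [-0.0, 0.2, -0.7]
gripper_width: 0.001
[0.46536667 0.34733357 0.18441312] [ 0.37542554 -0.03613877 -0.33935714]
```

View pics/s11.png

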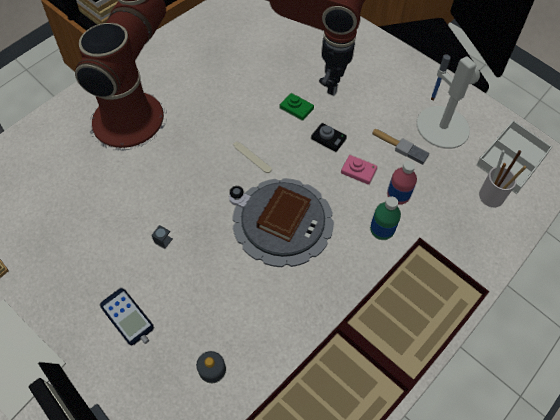

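View pics/t11.png

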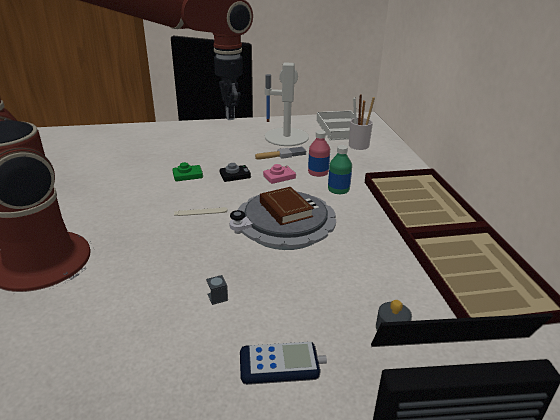

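The button bottomed out: 11.7 N with no further travel at z ≈ 0.036. The plunger cap, now at (237,192) in the scene view, is up in its new notch. Everything else stands where it did, and the arm is 14 cm clear. Handing in.

```bash
python3 -c "
from plant import manip
print(manip.job_done())"
```

```text
the job is handed in; nothing more can be done
None
```

The job is done and handed in. I pressed the plunger with the closed fingertips, carried the table one notch anticlockwise and let the plunger come up. Then I pressed the black shutter release and lifted away. The robot's clock read about 10 s at the end, against the 45 s limit.

- **Turntable:** before the button press, the ear measured 30.4° anticlockwise of its start. The cap top was at about 75 mm (74 mm when home), and the force on the fingertip fell to zero on lifting.
- **Release:** the button reached its stop at z ≈ 36 mm with 8–12 N on it, more than the 4 N it needs.
- **Scene:** in the last pictures the book had turned with the table and lay on it as before. The other things appeared where they stood, judged by eye and not measured. The tool was about 14 cm above the release with no contact force.
- **Disagreement:** single-view and two-view positions differed by 2–7 mm. Triangulating the starting cap height from the scene and side views gave 69–71 mm instead of 74 mm. I used the closer wrist-camera readings for the presses.

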